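Set the tea tray for the next guest

TASK

Set the tea tray for the next guest: push the red bowl along the tray until it stands wholly inside the gold ring, and push the white lidded jar along the tray until it touches the robot-facing long side of the bamboo rail, between the rail's ends. Only push them - neither may be lifted or tipped - and leave the whisk, the scoop and everything else on and around the tray where it is.

Things in the scene. Friction and masses are not known exactly. Their poses are not given: they have to be found in the camera images.
- tray: fixed black lacquered tray, 380 x 560 mm (its x and y), floor 6 mm thick, rim 8 mm thick and 16 mm high all round. Origin: centre of its underside, on the work surface; x away from the robot, y to the robot's left (turned at most 0.1 rad). Everything on the tray stands on its floor, 6 mm above the work surface.
- ring_mark: thin gold ring inlaid flat in the tray's floor (no height to feel), inner diameter 144 mm, line 5 mm wide. Origin: centre of the ring, on the tray floor. It lies on the left or the right half of the tray.
- rail: straight bamboo rail fixed on the tray, in the half without the ring: 14 mm thick (its x), 160 mm long (its y), 24 mm high. Origin: centre of its underside, on the tray floor; its -x face (7 mm from the origin) is the face towards the robot, the stop for the jar.
- bowl: loose red raku-style bowl, open at the top, outer diameter 92 mm at the floor, 114 mm at 10 mm height, 120 mm from 35 mm up, 70 mm tall, wall 6 mm, 0.25 to 0.42 kg; it slides at a push of a few newtons. Origin: centre of its underside; z up. It starts on the robot's side of the ring, 100 to 150 mm from its centre.
- jar: loose white ceramic jar, straight-sided, 72 mm in diameter up to 52 mm height; its fast lid (74 mm) and small knob reach 75 mm height; 0.2 to 0.34 kg; it slides at a push of a few newtons. Origin: centre of its underside; z up. It starts on the robot's side of the rail, its centre 120 to 150 mm from the rail's centre line and within 20 mm of the middle of its length. Touching the rail, its origin is 43 mm from the rail's centre line.
- whisk: loose bamboo whisk standing on its small green ceramic holder (one piece), 52 mm in diameter at the foot, 111 mm tall, on the far middle of the tray. Origin: centre of its underside; z up.
- scoop: loose slim cedar scoop lying on the near middle of the tray along its own x, 180 mm long, 11 mm wide, up to 14 mm high. Origin: near the middle of its underside.
- caddy: loose dark red tea caddy, 72 mm in diameter, 67 mm tall, left of the tray. Origin: centre of its underside; z up.
- rinse_bowl: loose open brass rinse bowl, 132 mm in diameter at the rim, 75 mm tall, right of the tray. Origin: centre of its underside; z up.
- cup: loose grey-green cup, 74 mm in diameter, 65 mm tall, right of the tray. Origin: centre of its underside; z up.
- bin_grip (a point): dark grip bar near the top of the tilting front of the cypress bin (290 mm wide, 272 mm high, left of the tray, hinged at its base, may stand ajar); centre of the bar. To be left as it is.
Mind the look-alikes: they are no part of the job. What is shaped like the bowl but blue is not meant.

How it is judged:
By the outcome, as a careful person would: the job done as asked, in the order asked, and still so for the second after the job is handed in, with the robot touching nothing.
It also fails if it takes over 51 s, if anything falls off the work surface, if the arm or the gripper's body presses on something with over 40 N, if the wrist force passes 120 N, or if a joint passes its speed limit or range.

ROBOT

A 6-joint arm with a two-finger parallel gripper is mounted at the origin on the work surface. World frame = base frame: x ahead of the robot, y to its left, z up, the work surface at z = 0. Lengths are in m, angles in rad, forces in N, time in s.
With the tool pointing down it reaches from about 0.35 to 0.8 m from the base axis. Payload 7.3 kg.
Tool frame: the origin (TCP) lies between the finger pads; the fingertips stand 8 mm ahead of it and the grasp point (between the pads) lies 11 mm behind it; z points along the fingers, y is the direction in which the jaws open and shut (so a half turn about z gives the same grasp; the last joint's range is limited). The gripper opens to 85 mm and grips with 20 to 120 N. Pads are 22 mm wide; open, the fingers measure 114 mm over their backs; the gripper's body (76 mm by 85 mm) begins 54 mm behind the grasp point. The pads swing forward as they close: fully open they stand 13 mm farther back than shut.
Start: joints at [1.08, 0.342, 1.524, -0, 1.275, -0.146], TCP at [0.177, 0.494, 0.239] pointing down, gripper open.
Joint ranges: [-2.53, 2.53], [-0.77, 2.02], [0.04, 2.7], [-1, 4.14], [0.28, 2.66], [-3.11, 3.11]. Speed limits (rad/s): [2.57, 2.57, 3.14, 3.14, 3.14, 3.14].

INTERFACE

Orientations are given as a unit quaternion [x, y, z, w].
In Python, from station import robot gives the robot as it stands.
- The arm moves only by the tool move_arm, never from a script. Its arguments are lists of equal length, an entry for each row: "gripper": the opening in per cent of the stroke, from 0 (shut) to 100 (fully open); "travel": the shift along the world's x, y, z in cm, a list of three; "twist": the turn, a rotation vector about the world's x, y, z in rad, a list of three. In form: {"gripper": [gripper, ...], "travel": [[tx, ty, tz], ...], "twist": [[ax, ay, az], ...]}. A call has 1 to 20 rows; each row shifts and turns the commanded pose from where the row before left it; what a row does not reach is not made up. A row lasts 1/12 s, in which the tool goes at most 41.7 mm and 7.16 degrees, less where a joint would pass 70% of its speed; a pose out of reach is approached as far as the arm can. A call with a gripper value outside its range is refused whole. The fingers move at their own pace and stop on an object; "force" is the grip in N (left out, the last holds). Time passes only in rows, so rows that do not move let the fingers close. It gives the time, the measured TCP pose, the force and the opening at its end, in the units of the state.
- robot.observe(): the state, without advancing time (a new reading comes with each control period).
- robot.read_camera(name): name is "side" or "top" or "wrist"; returns a dict with "img" (480x640x3 uint8, red, green, blue), "vfov" (degrees; the focal length in pixels is half the picture's height over the tangent of half this angle, whatever the lens; pixels are square), "cx", "cy" (the principal point, pixels), "rvec" (rotation vector, rad) and "tvec" (3), from world to camera coordinates, as OpenCV has them; the wrist camera has in their place "tool_from_camera" (4x4, takes a point from camera to tool coordinates, whose origin is the TCP and whose axes are the flange's). Camera axes: x right, y down, z forward; pixel columns grow to the right and rows downward; lengths in m; the calibration is good to about 2 mm. A picture is of the moment at which its call begins: read the wrist's pose just before it. There is no depth.
- robot.job_done(): hands the job in, once; it reports no verdict.
The state is a dict: "clock": time; "q": joint angles; "qd": joint speeds; "effort": joint torques, N m; "position": TCP position; "tcp_rot": TCP orientation; "force": force on the tool from outside, world axes, zero at the start; "ft_torque": the same for the moment, N m; "opening": finger opening in m.
Only numpy, scipy, OpenCV 4.12 (cv2) and the standard library are available. Lean on these libraries where they do the work, as an engineer would, in place of code of your own. Each camera call takes 0.05 s, during which the arm holds its last target.

## Working session

There is one attempt and no reset: what is moved stays moved. The work goes in short steps, Python scripts to look and compute and a tool call to move; the robot and the scene stay as the last step left them, time stands still between calls to the robot, and variables do not carry over. Pictures are saved under pics/ and viewed, and the job is handed in when it is done.

Besides the shell and the picture viewer there is one more tool, called after "Request:" as a command line: name --argument value ..., lists and objects as JSON in quotes. move_arm: Moves the arm, as the interface text tells. Its arguments: {"type":"object","properties":{"gripper":{"type":"array"},"travel":{"type":"array"},"twist":{"type":"array"},"force":{"type":"number"}},"required":["gripper","travel","twist"]}

```bash
mkdir -p pics; cat > h.py <<'E'
from station import robot
import numpy as np, cv2, pickle
def grab(n,tag):
    c=robot.read_camera(n); cv2.imwrite(f'pics/{tag}.png',c['img'][:,:,::-1]); pickle.dump(c,open(f'pics/{tag}.pkl','wb')); return c
def load(tag): return pickle.load(open(f'pics/{tag}.pkl','rb'))
def ray(c,u,v):
    f=c['img'].shape[0]/2/np.tan(np.radians(c['vfov'])/2)
    R=cv2.Rodrigues(np.array(c['rvec'],float))[0]; t=np.array(c['tvec'],float).ravel()
    d=R.T@np.array([(u-c['cx'])/f,(v-c['cy'])/f,1.]); return -R.T@t,d
def plane(c,u,v,z):
    o,d=ray(c,u,v); return o+d*(z-o[2])/d[2]
def proj(c,p):
    f=c['img'].shape[0]/2/np.tan(np.radians(c['vfov'])/2)
    R=cv2.Rodrigues(np.array(c['rvec'],float))[0]; q=R@np.array(p,float)+np.array(c['tvec'],float).ravel()
    return np.array([c['cx']+f*q[0]/q[2],c['cy']+f*q[1]/q[2]])
E
python3 - <<'E'
from h import *
for n in('top','side'):
    c=grab(n,n+'0'); print({k:v for k,v in c.items() if k!='img'}, ray(c,320,240)[0])
s=robot.observe(); print(s)
E
```

```text
{'vfov': 51.60496832510093, 'cx': 314.17633400007753, 'cy': 237.0677617415351, 'rvec': array([ 2.12667081, -2.09624807,  0.19335776]), 'tvec': array([1.26962982e-03, 5.17341940e-01, 1.30958868e+00])} [ 0.25129056 -0.01252982  1.38541072]
{'vfov': 53.78836386982316, 'cx': 317.2358477658646, 'cy': 236.54875772105677, 'rvec': array([ 2.35449647, -0.69932368,  0.2490981 ]), 'tvec': array([-0.40964565,  0.30719723,  1.44594286])} [-0.03100632 -0.81242742  1.30074238]
{'clock': 0.1, 'q': array([ 1.08000703e+00,  3.42651035e-01,  1.52491934e+00, -6.45110966e-06,
        1.27541360e+00, -1.45997753e-01]), 'qd': array([ 0.00057288, -0.00098388, -0.00292385, -0.0003134 , -0.00062644,
        0.0012553 ]), 'effort': array([ 1.46795697e-03, -4.34446192e+01, -2.46492702e+01, -2.53265316e-04,
        4.76652553e-03,  2.50211849e-05]), 'position': array([0.1772634 , 0.49379716, 0.23869725]), 'tcp_rot': array([ 1.71542127e-01,  9.85176540e-01, -6.61665474e-04, -2.14841398e-04]), 'force': array([1.21504714, 0.13323703, 0.32959883]), 'ft_torque': array([ 0.01770319, -0.01298789,  0.00632029]), 'opening': 0.08564858629966271}
```

```bash
ls . pics
```

```text
.:
h.py
pics

pics:
side0.pkl
side0.png
top0.pkl
top0.png
```

View pics/top0.png

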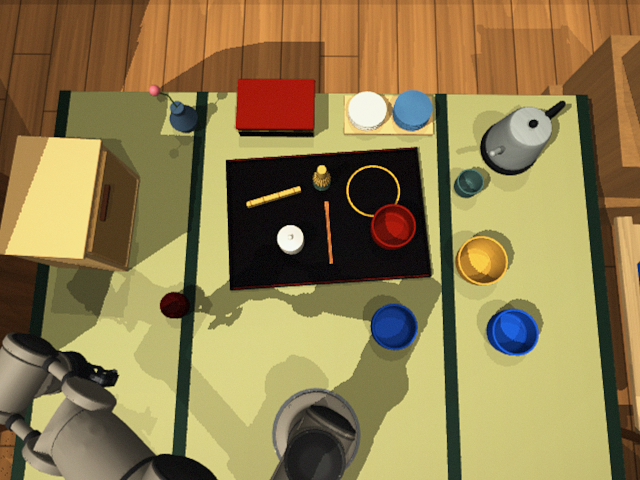

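View pics/side0.png

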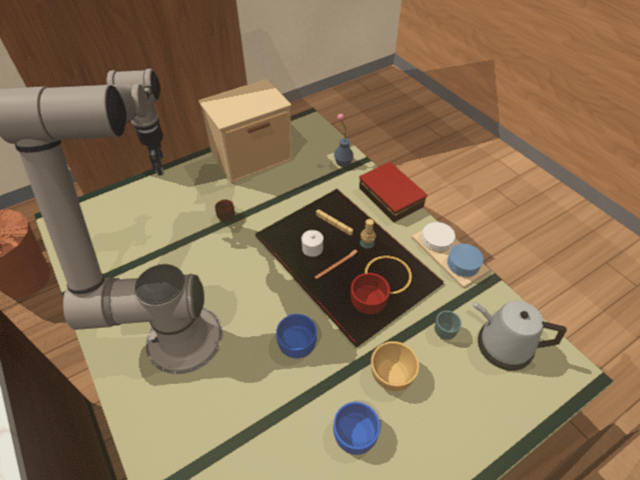

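The top view shows one red bowl, on the tray at (393,227). The other bowl shapes are blue at (394,327) and (513,332) and brass at (482,261), all off the tray, so they aren't meant. The white jar with a knob is on the tray at (290,239). The white dish at (367,111) is off the tray. The ring is at (373,190), the rail at (273,197), the whisk at (321,178) and the scoop at (329,232).

```bash
cat > meas.py <<'E'
from h import *
def circ(P):
    A=np.c_[2*P,np.ones(len(P))]; b=(P**2).sum(1); s=np.linalg.lstsq(A,b,rcond=None)[0]
    return s[:2],np.sqrt(s[2]+s[0]**2+s[1]**2)
def circr(P,n=4):
    for _ in range(n):
        c,r=circ(P); e=abs(np.linalg.norm(P-c,axis=1)-r); P=P[e<max(2.0*np.median(e),.0015)]
    return c,r,len(P)
def pts(c,m,z):
    v,u=np.nonzero(m); return np.array([plane(c,a,b,z)[:2] for a,b in zip(u,v)])
def roi(m,x0,y0,x1,y1):
    o=np.zeros_like(m); o[y0:y1,x0:x1]=m[y0:y1,x0:x1]; return o
def biggest(m):
    n,l,s,_=cv2.connectedComponentsWithStats(m.astype(np.uint8)); return l==1+np.argmax(s[1:,4])
E
cat > m1.py <<'E'
from meas import *
for tag,R in(('top0',dict(ring=(340,160,405,220),bowl=(365,198,420,255),jar=(270,220,310,260),rail=(240,180,306,212))),
             ('side0',dict(ring=(360,250,416,298),bowl=(345,268,395,318),jar=(298,228,328,260),rail=(312,207,358,238)))):
    c=load(tag); h=cv2.cvtColor(c['img'],cv2.COLOR_RGB2HSV).astype(int); H,S,V=h[...,0],h[...,1],h[...,2]
    gold=roi((H>15)&(H<32)&(S>120)&(V>90),*R['ring'])
    print(tag,'ring',circr(pts(c,gold,.006)))
    red=biggest(roi(((H<8)|(H>172))&(S>130)&(V>50),*R['bowl']))
    ys,xs=np.nonzero(red); print(' bowl px',xs.min(),xs.max(),ys.min(),ys.max())
    cn=max(cv2.findContours(red.astype(np.uint8),0,1)[0],key=len)[:,0]; hull=cv2.convexHull(cn)[:,0]
    P=np.array([plane(c,a,b,.076)[:2] for a,b in cn]); print(' bowl',circr(P))
    jar=biggest(roi((S<60)&(V>110),*R['jar'])); cn=max(cv2.findContours(jar.astype(np.uint8),0,1)[0],key=len)[:,0]
    P=np.array([plane(c,a,b,.066)[:2] for a,b in cn]); print(' jar',circr(P), cn.min(0),cn.max(0))
    rail=biggest(roi((S>40)&(V>130)&(H>12)&(H<35),*R['rail']))
    P=pts(c,rail,.030); (ctr,sz,an)=cv2.minAreaRect((P*1000).astype(np.float32)); print(' rail',ctr,sz,an,rail.sum())
    m=P.mean(0); u,s,vt=np.linalg.svd(P-m,full_matrices=False); print('  mean',m,'dir',vt[0],'ang of y axis',np.arctan2(-vt[0][0],vt[0][1]) if vt[0][1]>0 else np.arctan2(vt[0][0],-vt[0][1]))
    big=cv2.resize(c['img'][130:300,215:440] if tag=='top0' else c['img'][180:340,255:445],None,fx=3.5,fy=3.5,interpolation=cv2.INTER_CUBIC)
    cv2.imwrite(f'pics/{tag}_crop.png',big[:,:,::-1]); 
c=load('top0')
for n,p in dict(tl=(227,160),tr=(417,149),br=(431,276),bl=(231,288)).items(): print(n,plane(c,*p,.016))
for n,p in dict(sc1=(327,203),sc2=(331,263),whisk=(321,185)).items(): print(n,plane(c,*p,.012))
E
python3 m1.py
```

```text
top0 ring (array([ 0.66560754, -0.15709787]), np.float64(0.07450899201388025), 338)
 bowl px 371 415 204 249
 bowl (array([ 0.54565946, -0.202873  ]), np.float64(0.061375499532919), 122)
 jar (array([0.51078647, 0.07436298]), np.float64(0.03621030169056743), 51) [277 225] [303 253]
 rail (639.0055541992188, 127.95487976074219) (15.761587142944336, 160.18470764160156) 18.19027328491211 294
  mean [0.63918953 0.12707804] dir [-0.31078204  0.9504812 ] ang of y axis 0.31601570984608873
side0 ring (array([ 0.66799834, -0.15792843]), np.float64(0.07501346425126619), 277)
 bowl px 350 390 272 313
 bowl (array([ 0.54229797, -0.21831402]), np.float64(0.07066887617352176), 102)
 jar (array([0.50292185, 0.05463785]), np.float64(0.05157969746004143), 46) [301 230] [323 255]
 rail (637.0567626953125, 121.4329833984375) (28.053009033203125, 161.71780395507812) 18.028194427490234 246
  mean [0.63792705 0.11969469] dir [ 0.30024391 -0.95386246] ang of y axis 0.30494835106862167
tl [0.74960962 0.26655668 0.016     ]
tr [ 0.78934384 -0.28567116  0.016     ]
br [ 0.4188837  -0.31504979  0.016     ]
bl [0.37778735 0.23682756 0.016     ]
sc1 [ 0.62488039 -0.02576818  0.012     ]
sc2 [ 0.45188576 -0.03876761  0.012     ]
whisk [ 0.6782859  -0.00791692  0.012     ]
```

View pics/top0_crop.png

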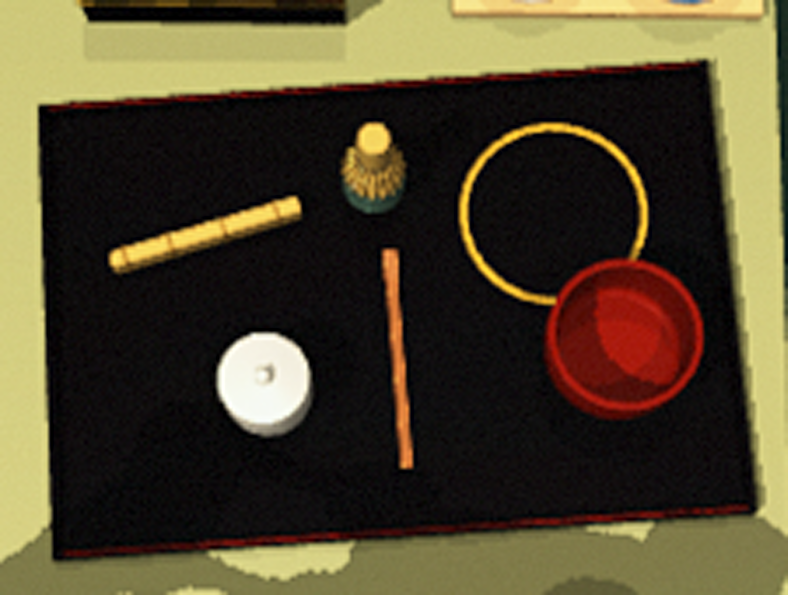

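```bash
python3 - <<'E'
from meas import *
c=load('top0'); im=cv2.resize(c['img'],None,fx=4,fy=4,interpolation=cv2.INTER_CUBIC)
def draw(ctr,r,z,col):
    p=np.array([proj(c,[ctr[0]+r*np.cos(a),ctr[1]+r*np.sin(a),z]) for a in np.linspace(0,6.29,90)])
    cv2.polylines(im,[(p*4+2).astype(int)],True,col,1)
draw((.5457,-.2029),.060,.076,(0,255,0)); draw((.6665,-.1575),.0745,.006,(255,0,255)); draw((.511,.0745),.037,.06,(0,255,0))
x=np.array([.951,.31]);y=np.array([-.31,.951]);m=np.array([.639,.1275])
p=np.array([proj(c,[*(m+a*x+b*y),.03]) for a,b in((-.007,-.08),(.007,-.08),(.007,.08),(-.007,.08))]); cv2.polylines(im,[(p*4+2).astype(int)],True,(0,255,0),1)
cv2.imwrite('pics/ov0.png',im[580:1060,940:1700,::-1])
E
```

```text
(no output)
```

View pics/ov0.png

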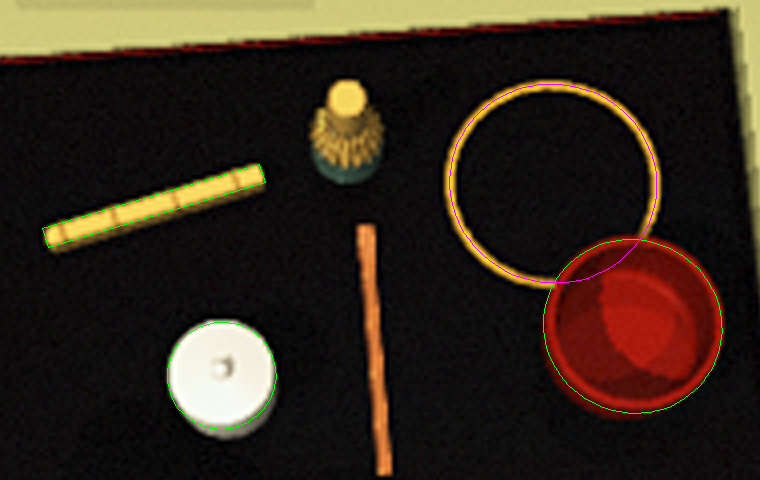

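The overlay (4x enlargement of the top view) fits the red bowl, ring, jar lid and rail within about 2 mm. The red bowl standing on the tray is the one meant. I'll push the bowl first, cradling it between the open fingers.

Request:
move_arm --gripper '[100,100,100,100,100,100,100,100,100,100,100,100,100,100,100,100,100,100,100,100]' --travel '[[2.2,-3.2,0],[2.2,-3.2,0],[2.2,-3.2,0],[2.2,-3.2,0],[2.2,-3.2,0],[2.2,-3.2,0],[2.2,-3.2,0],[2.2,-3.2,0],[2.2,-3.2,0],[2.2,-3.2,0],[0.7,-3.2,0],[0.7,-3.2,0],[0.7,-3.2,0],[0.7,-3.2,0],[0.7,-3.2,0],[0.7,-3.2,0],[0.7,-3.2,0],[0.7,-3.2,0],[0.7,-3.2,0],[0.7,-3.2,0]]' --twist '[[0,0,0],[0,0,0.07],[0,0,0.07],[0,0,0.07],[0,0,0.07],[0,0,0.07],[0,0,0.07],[0,0,0.07],[0,0,0.07],[0,0,0.07],[0,0,0.07],[0,0,0],[0,0,0],[0,0,0],[0,0,0],[0,0,0],[0,0,0],[0,0,0],[0,0,0],[0,0,0]]'

```text
clock: 1.77
position: [0.4673, -0.1475, 0.239]
tcp_rot: [-0.177, 0.984, 0.0, -0.0]
force: [0.6, 0.7, 0.3]
opening: 0.0857
```

Request:
move_arm --gripper '[100,100,100,100,100,100,100,100,100,100,100,100,100,100]' --travel '[[0,-2,0],[0,-2.2,0],[0,-2.2,0],[0.1,-2,0],[0,0,-2.5],[0,0,-2.5],[0,0,-2.5],[0,0,-2.5],[0,0,-2.5],[0,0,-2.5],[0,0,-2.5],[0,0,-1.5],[0,0,-1],[0,0,0]]' --twist '[[0,0,0],[0,0,0],[0,0,0],[0,0,0],[0,0,0],[0,0,0],[0,0,0],[0,0,0],[0,0,0],[0,0,0],[0,0,0],[0,0,0],[0,0,0],[0,0,0]]'

```text
clock: 2.93
position: [0.4673, -0.2291, 0.0372]
tcp_rot: [-0.177, 0.984, 0.002, -0.002]
force: [-0.0, 0.0, -0.7]
opening: 0.0852
```

```bash
python3 - <<'E'
from h import *
grab('side','side1')
c=grab('top','top1')
s=robot.observe(); print(s['position'],s['tcp_rot'],s['force'],s['clock'],s['q'])
im=load('side1')['img']; a=cv2.resize(im[180:340,300:450],None,fx=3.5,fy=3.5); b=cv2.resize(c['img'][160:320,360:440],None,fx=3.4,fy=3.5)
cv2.imwrite('pics/v1.png',np.hstack([a,b])[:,:,::-1])
E
```

```text
[ 0.46864496 -0.22999967  0.03956888] [-1.76667866e-01  9.84270523e-01  3.31538370e-05  2.92614455e-05] [ 0.43572155 -0.2195694   1.29201355] 3.0333 [-6.03169259e-01  5.84387627e-01  1.76642946e+00  1.24198565e-04
  7.90780669e-01 -2.52925300e+00]
```

View pics/v1.png

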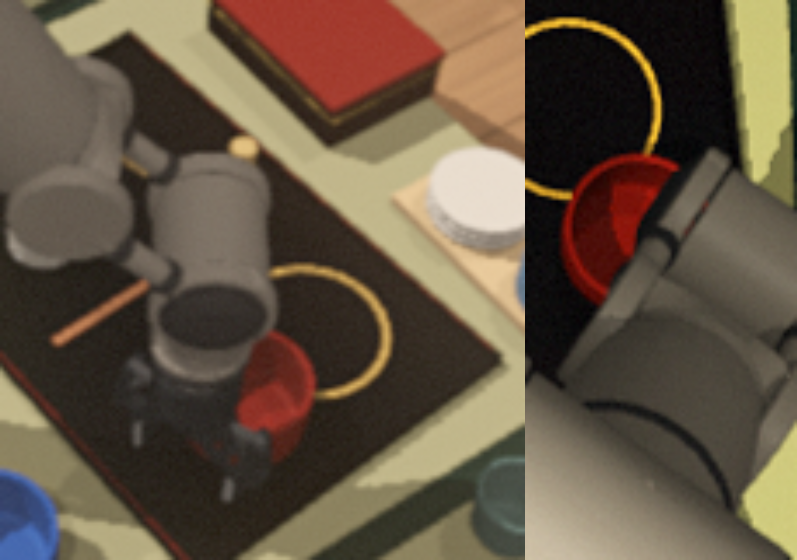

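Request:
move_arm --gripper '[100,100,100,100,100,100,100,100,100,100,100,100,100,100,100,100,100,100,100]' --travel '[[0.7,0.26,0],[0.7,0.26,0],[0.7,0.26,0],[0.7,0.26,0],[0.7,0.26,0],[0.7,0.26,0],[0.7,0.26,0],[0.7,0.26,0],[0.7,0.26,0],[0.7,0.26,0],[0.7,0.26,0],[0.7,0.26,0],[0.7,0.26,0],[0.7,0.26,0],[0.7,0.26,0],[0.7,0.26,0],[0.4,0.15,0],[0.2,0.1,0],[0,0,0]]' --twist '[[0,0,0],[0,0,0],[0,0,0],[0,0,0],[0,0,0],[0,0,0],[0,0,0],[0,0,0],[0,0,0],[0,0,0],[0,0,0],[0,0,0],[0,0,0],[0,0,0],[0,0,0],[0,0,0],[0,0,0],[0,0,0],[0,0,0]]'

```text
clock: 4.62
position: [0.5871, -0.1855, 0.0392]
tcp_rot: [-0.177, 0.984, -0.0, 0.0]
force: [0.2, -0.2, 1.0]
opening: 0.0853
```

```bash
python3 - <<'E'
from h import *
grab('side','side2')
c=grab('top','top2')
s=robot.observe(); print(s['position'],s['tcp_rot'],s['force'],s['clock'])
im=load('side2')['img']; a=cv2.resize(im[180:340,300:450],None,fx=3.5,fy=3.5); b=cv2.resize(c['img'][140:300,340:420],None,fx=3.4,fy=3.5)
cv2.imwrite('pics/v2.png',np.hstack([a,b])[:,:,::-1])
E
```

```text
[ 0.58652445 -0.18553845  0.03900508] [-1.76674810e-01  9.84269247e-01  2.25979818e-04  9.66260712e-05] [-0.88735738  0.39763319 -0.34109675] 4.7167
```

View pics/v2.png

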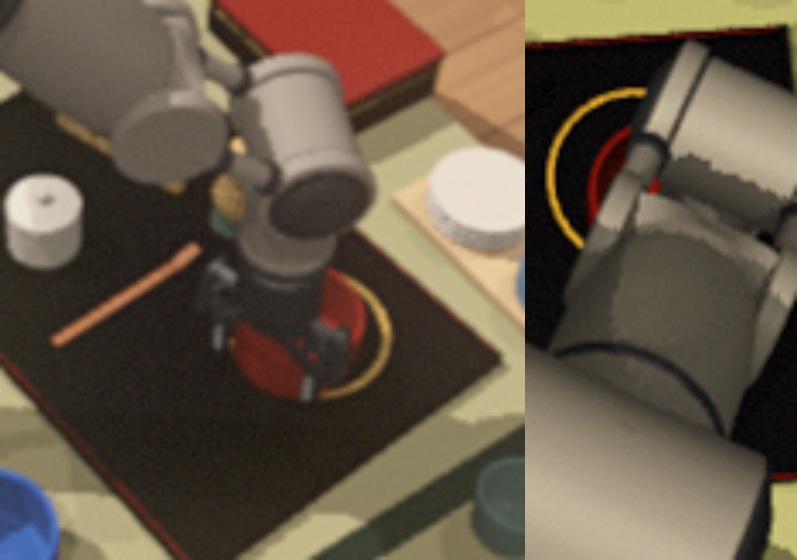

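```bash
cat > ov.py <<'E'
from meas import *
def ov(tag,ctr,x0,y0,x1,y1,k,out,extra=()):
    c=load(tag); im=cv2.resize(c['img'],None,fx=k,fy=k,interpolation=cv2.INTER_CUBIC)
    for (p0,r,z,col) in [(ctr,.060,.076,(0,255,0)),(ctr,.060,.041,(0,200,255)),((.6665,-.1575),.0745,.006,(255,0,255)),*extra]:
        p=np.array([proj(c,[p0[0]+r*np.cos(a),p0[1]+r*np.sin(a),z]) for a in np.linspace(0,6.29,90)])
        cv2.polylines(im,[(p*k+k/2).astype(int)],True,col,1)
    cv2.imwrite(f'pics/{out}.png',im[y0*k:y1*k,x0*k:x1*k,::-1])
E
python3 - <<'E'
from ov import *
ov('side2',(.636,-.167),340,230,430,310,6,'o2a'); ov('top2',(.636,-.167),340,150,420,230,6,'o2b')
a=cv2.imread('pics/o2a.png');b=cv2.imread('pics/o2b.png'); cv2.imwrite('pics/o2.png',cv2.resize(np.hstack([a,b]),None,fx=.78,fy=.78))
E
```

```text
(no output)
```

View pics/o2.png

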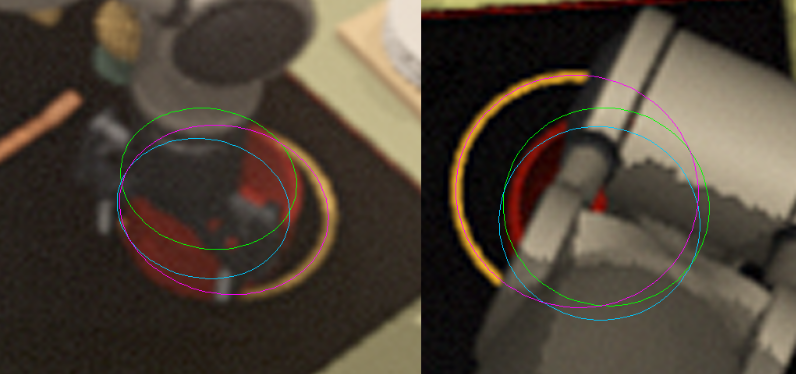

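The contact estimate holds to within about 5 mm. I'll push 27 mm more, then back off and measure with a clear view.

Request:
move_arm --gripper '[100,100,100,100,100,100,100,100,100,100,100,100,100,100,100,100]' --travel '[[0.5,0.16,0],[0.5,0.16,0],[0.5,0.16,0],[0.5,0.16,0],[0.4,0.13,0],[0.2,0.1,0],[0,0,0],[-1.5,-0.6,0],[-2.5,-0.9,0],[-2.5,-0.9,0],[-2.5,-0.9,0.5],[-2,-0.5,3],[-2,0,3.5],[-2,0,3.5],[-2,0,3.5],[-1,0,2]]' --twist '[[0,0,0],[0,0,0],[0,0,0],[0,0,0],[0,0,0],[0,0,0],[0,0,0],[0,0,0],[0,0,0],[0,0,0],[0,0,0],[0,0,0],[0,0,0],[0,0,0],[0,0,0],[0,0,0]]'

```text
clock: 6.05
position: [0.4316, -0.2155, 0.2032]
tcp_rot: [-0.176, 0.984, -0.002, 0.002]
force: [1.7, 0.2, 1.1]
opening: 0.0855
```

```bash
python3 - <<'E'
from ov import *
grab('side','side3');grab('top','top3')
s=robot.observe(); print(s['position'],s['clock'])
B=(.664,-.158)
ov('side3',B,340,230,430,310,6,'o3a'); ov('top3',B,340,150,420,230,6,'o3b')
a=cv2.imread('pics/o3a.png');b=cv2.imread('pics/o3b.png'); cv2.imwrite('pics/o3.png',cv2.resize(np.hstack([a,b]),None,fx=.78,fy=.78))
cv2.imwrite('pics/t3.png',load('top3')['img'][...,::-1])
E
```

```text
[ 0.43293027 -0.21623803  0.20355817] 6.15
```

View pics/o3.png

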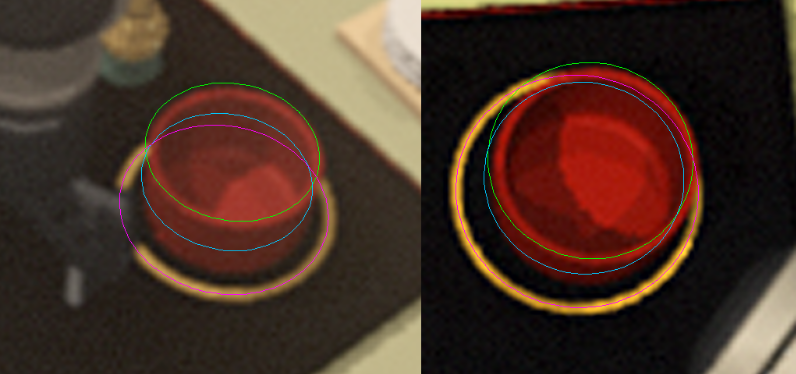

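```bash
cat > m3.py <<'E'
from meas import *
import sys
t=sys.argv[1]
for tag,r,b in(('top'+t,(340,155,405,222),(342,150,402,215)),('side'+t,(360,250,416,298),(360,240,415,300))):
    c=load(tag); h=cv2.cvtColor(c['img'],cv2.COLOR_RGB2HSV).astype(int); H,S,V=h[...,0],h[...,1],h[...,2]
    gold=roi((H>15)&(H<32)&(S>120)&(V>90),*r); R,rr,n=circr(pts(c,gold,.006)); print(tag,'ring',R,rr,n)
    red=biggest(roi(((H<8)|(H>174))&(S>110)&(V>45),*b))
    cn=max(cv2.findContours(red.astype(np.uint8),0,1)[0],key=len)[:,0]
    P=np.array([plane(c,a,q,.076)[:2] for a,q in cn]); cam=ray(c,320,240)[0][:2]
    for _ in range(5):
        ctr=P.mean(0) if _==0 else ctr
        d=(P-ctr)@((ctr-cam)/np.linalg.norm(ctr-cam)); F=P[d>0.005]
        from scipy.optimize import least_squares
        ctr=least_squares(lambda x:np.linalg.norm(F-x,axis=1)-.060,ctr,loss='soft_l1',f_scale=.001).x
    print('  bowl',ctr,'rms',np.std(np.linalg.norm(F-ctr,axis=1)-.06),len(F),'bowl-ring mm',(ctr-R)*1000)
E
python3 m3.py 3
```

```text
top3 ring [ 0.66583813 -0.15714375] 0.07472164455345053 228
  bowl [ 0.65993403 -0.16160609] rms 0.0014053788721413005 58 bowl-ring mm [-5.90410501 -4.46234387]
side3 ring [ 0.66764747 -0.15818378] 0.07456876381308276 184
  bowl [ 0.66345505 -0.16214135] rms 0.0013263083758957013 44 bowl-ring mm [-4.19241263 -3.95757157]
```

View pics/t3.png

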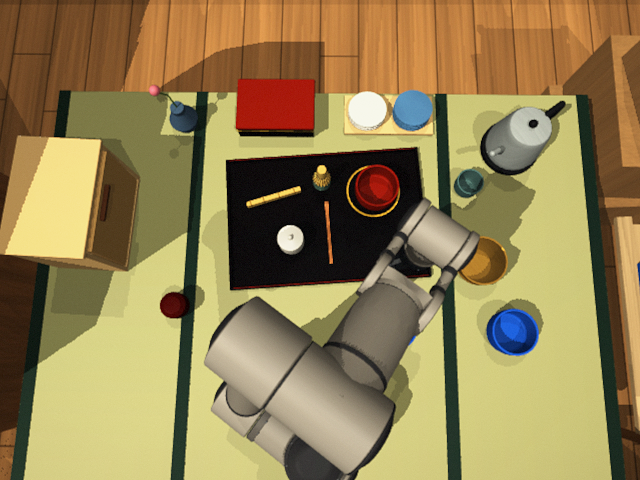

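The bowl is already inside, but it sits about (-5,-4) mm off the ring centre. I'll nudge it to gain margin.

Request:
move_arm --gripper '[100,100,100,100,100,100,100,100,100,100,100,100,100,100,100,100,100,100]' --travel '[[2.15,0.37,-2.7],[2.15,0.37,-2.7],[2.15,0.37,-2.7],[2.15,0.37,-2.7],[2.15,0.37,-2.7],[2.15,0.37,-2.8],[0,0,0],[0,0,0],[0.7,0.27,0],[0.7,0.27,0],[0.7,0.27,0],[0.7,0.27,0],[0.7,0.27,0],[0.7,0.27,0],[0.7,0.27,0],[0.4,0.15,0],[0.3,0.06,0],[0,0,0]]' --twist '[[0,0,0],[0,0,0],[0,0,0],[0,0,0],[0,0,0],[0,0,0],[0,0,0],[0,0,0],[0,0,0],[0,0,0],[0,0,0],[0,0,0],[0,0,0],[0,0,0],[0,0,0],[0,0,0],[0,0,0],[0,0,0]]'

```text
clock: 7.65
position: [0.6179, -0.1717, 0.0362]
tcp_rot: [-0.177, 0.984, 0.0, 0.0]
force: [0.2, -0.1, 0.0]
opening: 0.0854
```

Request:
move_arm --gripper '[100,100,100,100,100,100,100,100,100,100]' --travel '[[0,0,0],[-1.5,-0.6,0],[-2.5,-0.9,0],[-2.5,-0.9,0],[-2.5,-0.9,0.5],[-2,-0.5,3],[-2,0,3.5],[-2,0,3.5],[-2,0,3.5],[-1,0,2]]' --twist '[[0,0,0],[0,0,0],[0,0,0],[0,0,0],[0,0,0],[0,0,0],[0,0,0],[0,0,0],[0,0,0],[0,0,0]]'

```text
clock: 8.48
position: [0.4361, -0.2102, 0.1998]
tcp_rot: [-0.176, 0.984, -0.001, 0.001]
force: [0.9, -0.9, 0.6]
opening: 0.0855
```

```bash
python3 - <<'E'
from ov import *
grab('side','side4');grab('top','top4')
s=robot.observe(); print(s['position'],s['tcp_rot'],s['clock'])
B=(.6665,-.1575)
ov('side4',B,340,230,430,310,6,'o4a'); ov('top4',B,340,150,420,230,6,'o4b')
a=cv2.imread('pics/o4a.png');b=cv2.imread('pics/o4b.png'); cv2.imwrite('pics/o4.png',cv2.resize(np.hstack([a,b]),None,fx=.78,fy=.78))
E
python3 m3.py 4
```

```text
[ 0.43752269 -0.21089491  0.20021273] [-0.1760643   0.98437202 -0.00254372  0.00257165] 8.5833
top4 ring [ 0.66600643 -0.15712104] 0.0749519729155729 239
  bowl [ 0.66543759 -0.15602852] rms 0.0014138214378668424 57 bowl-ring mm [-0.56884583  1.09251457]
side4 ring [ 0.66757963 -0.15839861] 0.07442979847828962 176
  bowl [ 0.66806445 -0.15782448] rms 0.0011611815955419795 47 bowl-ring mm [0.48481246 0.57412752]
```

View pics/o4.png

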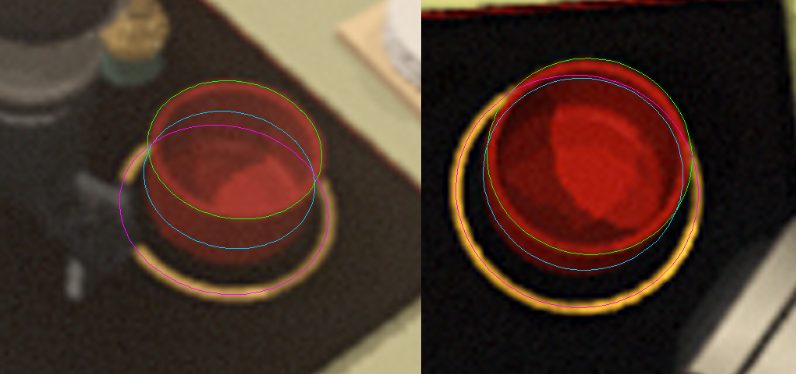

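Both views now put the bowl within about 1 mm of the ring's centre. Next is the jar. I'll use narrower jaws, tilted so the fingertips lead and push low, clear of the lid.

Request:
move_arm --gripper '[100,59,59,59,59,59,59,59,59,59,59,59,59,59,59,59,59,59,59]' --travel '[[0.2,2.2,0],[0,3,0],[0,3,0],[0,3,0],[0,3,0],[0,3,0],[0,3,0],[0,3,0],[0,3,0],[0,0,0],[0,0,-2.5],[0,0,-2.5],[0,0,-2.5],[0,0,-2.5],[0,0,-2.5],[0,0,-2.5],[0,0,-1.2],[0,0,-0.5],[0,0,0]]' --twist '[[0,0,0],[0,0,-0.01],[0,0,-0.01],[0,0,-0.01],[0,0,-0.01],[0,0,0],[0,0,0],[0,0,0],[0,0,0],[0,0,0],[0.0155,-0.0476,0],[0.0155,-0.0476,0],[0.0155,-0.0476,0],[0.0155,-0.0476,0],[0.0155,-0.0476,0],[0,0,0],[0,0,0],[0,0,0],[0,0,0]]'

```text
clock: 10.17
position: [0.4385, 0.052, 0.0278]
tcp_rot: [-0.155, 0.98, 0.02, 0.122]
force: [0.7, 0.3, 0.4]
opening: 0.0503
```

```bash
python3 - <<'E'
from h import *
grab('side','side5')
c=grab('top','top5')
s=robot.observe(); print(s['position'],s['tcp_rot'],s['force'],s['clock'],s['q'],s['opening'])
from scipy.spatial.transform import Rotation as R
print(R.from_quat(s['tcp_rot']).as_matrix().round(3))
im=load('side5')['img']; a=cv2.resize(im[180:310,260:390],None,fx=4,fy=4); b=cv2.resize(c['img'][150:280,250:320],None,fx=4,fy=4)
cv2.imwrite('pics/v5.png',np.hstack([a,b])[:,:,::-1])
E
```

```text
[0.43980094 0.0520264  0.02944888] [-0.15566567  0.97988256  0.0195432   0.12335486] [0.76608481 0.27782691 1.0508159 ] 10.2667 [-0.13101898  0.44424242  2.19119698  0.37164195  0.29861081 -2.36128235] 0.05043824102697811
[[-0.921 -0.31   0.236]
 [-0.3    0.951  0.077]
 [-0.248 -0.    -0.969]]
```

View pics/v5.png

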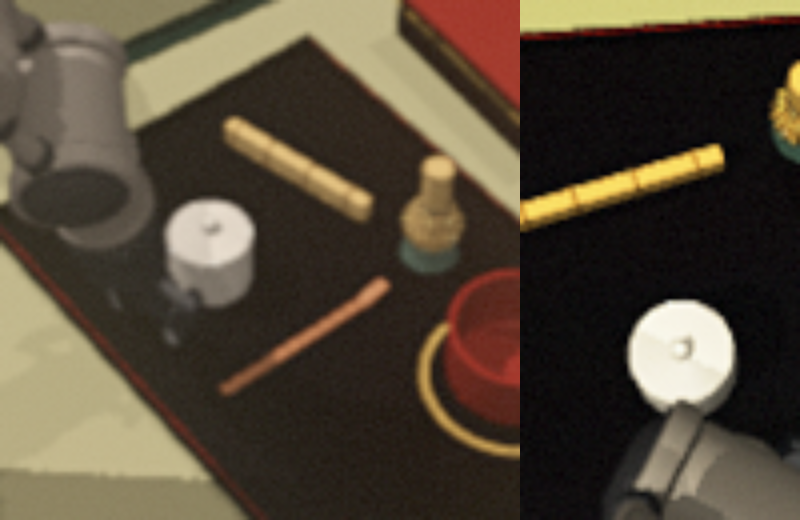

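Request:
move_arm --gripper '[59,59,59,59,59,59,59,59,59,59,59,59,59,59,59,59,59,59,59]' --travel '[[0.67,0.22,0.1],[0.67,0.22,0.1],[0.67,0.22,0.1],[0.67,0.22,0],[0.67,0.22,0],[0.67,0.22,0],[0.67,0.22,0],[0.67,0.22,0],[0.67,0.22,0],[0.67,0.22,0],[0.67,0.22,0],[0.67,0.22,0],[0.67,0.22,0],[0.67,0.22,0],[0.67,0.22,0],[0.5,0.16,0],[0.3,0.1,0],[0,0,0],[0,0,0]]' --twist '[[0,0,0],[0,0,0],[0,0,0],[0,0,0],[0,0,0],[0,0,0],[0,0,0],[0,0,0],[0,0,0],[0,0,0],[0,0,0],[0,0,0],[0,0,0],[0,0,0],[0,0,0],[0,0,0],[0,0,0],[0,0,0],[0,0,0]]'

```text
clock: 11.85
position: [0.5481, 0.0878, 0.0323]
tcp_rot: [-0.156, 0.98, 0.02, 0.123]
force: [-0.7, 0.4, 0.2]
opening: 0.0506
```

```bash
python3 - <<'E'
from h import *
grab('side','side6')
c=grab('top','top6')
s=robot.observe(); print(s['position'],s['tcp_rot'],s['force'],s['clock'],s['q'],s['opening'])
im=load('side6')['img']; a=cv2.resize(im[180:310,260:390],None,fx=4,fy=4); b=cv2.resize(c['img'][150:280,250:320],None,fx=4,fy=4)
cv2.imwrite('pics/v6.png',np.hstack([a,b])[:,:,::-1])
E
```

```text
[0.5478392  0.08770101 0.0322929 ] [-0.15569792  0.97988327  0.01958181  0.12330238] [-0.30653179  0.26757593 -0.03539305] 11.95 [-0.02558436  0.56144606  1.8938411   0.188757    0.45685349 -2.07147325] 0.05045314802531493
```

View pics/v6.png

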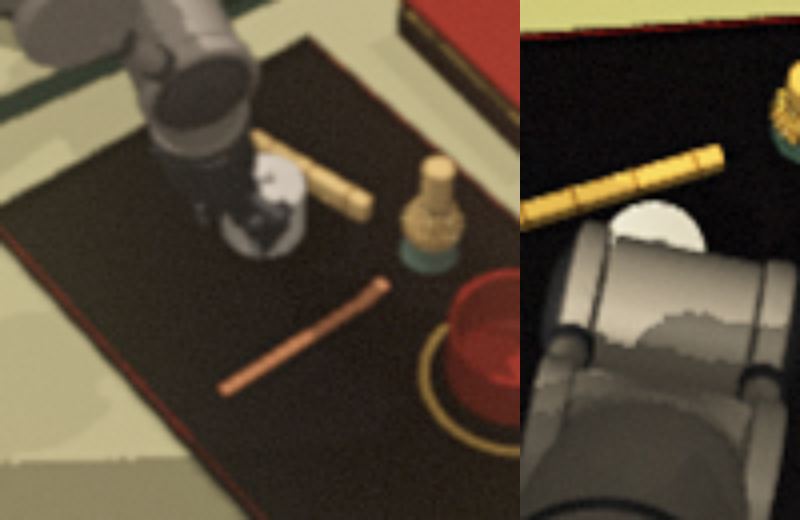

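```bash
cat > mj.py <<'E'
from meas import *
import sys
from scipy.optimize import least_squares
def jar(tag,box):
    c=load(tag); h=cv2.cvtColor(c['img'],cv2.COLOR_RGB2HSV).astype(int); H,S,V=h[...,0],h[...,1],h[...,2]
    j=biggest(roi((S<60)&(V>150),*box)); cn=max(cv2.findContours(j.astype(np.uint8),0,1)[0],key=len)[:,0]
    P=np.array([plane(c,a,q,.062)[:2] for a,q in cn]); cam=ray(c,320,240)[0][:2]
    ctr=P.mean(0)
    for _ in range(8):
        d=(ctr-cam)/np.linalg.norm(ctr-cam); F=P[(P-ctr)@d>.012]
        ctr=least_squares(lambda x:np.linalg.norm(F-x,axis=1)-.0365,ctr,loss='soft_l1',f_scale=.001).x
    x=np.array([.951,.31]);y=np.array([-.31,.951]);m=np.array([.639,.1275])
    print(tag,ctr,len(F),np.std(np.linalg.norm(F-ctr,axis=1)),'rail coords mm',(ctr-m)@x*1000,(ctr-m)@y*1000)
E
python3 - <<'E'
from mj import *
jar('top0',(270,220,310,260)); jar('top4',(270,220,310,260)); jar('top6',(268,198,300,216))
E
```

```text
top0 [0.51096892 0.0738636 ] 29 0.0008104678524467258 rail coords mm -138.3848420277213 -11.318585711662086
top4 [0.51092103 0.07392784] 28 0.0008156107036618719 rail coords mm -138.4104664438714 -11.242647611197294
top6 [0.57763285 0.09150821] 41 0.008446850809463212 rail coords mm -69.51761080232258 -15.204377739377165
```

Request:
move_arm --gripper '[59,59,59,59,59]' --travel '[[0.38,0.12,0],[0.38,0.12,0],[0.28,0.1,0],[0.1,0.03,0],[0,0,0]]' --twist '[[0,0,0],[0,0,0],[0,0,0],[0,0,0],[0,0,0]]'

```text
clock: 12.37
position: [0.5598, 0.0915, 0.0323]
tcp_rot: [-0.156, 0.98, 0.02, 0.124]
force: [0.1, 1.0, 0.1]
opening: 0.0505
```

Request:
move_arm --gripper '[59,59]' --travel '[[0.14,0.05,0],[0.14,0.05,0]]' --twist '[[0,0,0],[0,0,0]]'

```text
clock: 12.53
position: [0.562, 0.0924, 0.0323]
tcp_rot: [-0.156, 0.98, 0.02, 0.123]
force: [-1.4, -0.2, -0.9]
opening: 0.0503
```

```bash
python3 - <<'E'
from h import *
grab('side','side7')
c=grab('top','top7')
s=robot.observe(); print(s['position'],s['force'],s['clock'])
im=load('side7')['img']; a=cv2.resize(im[195:265,290:360],None,fx=7.5,fy=7.5); b=cv2.resize(c['img'][180:250,268:303],None,fx=7.5,fy=7.5)
cv2.imwrite('pics/v7.png',np.hstack([a,b])[:,:,::-1])
E
```

```text
[0.56228544 0.09250878 0.03234018] [-0.38790812  0.62008989  0.1521377 ] 12.6333
```

View pics/v7.png

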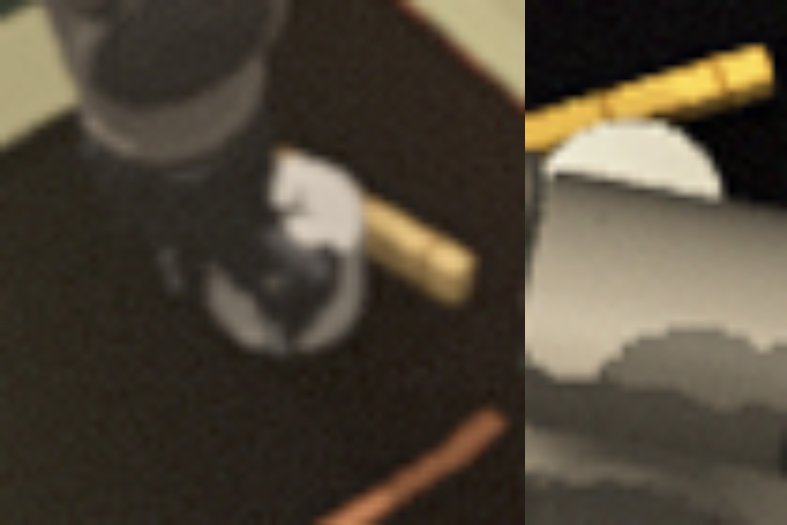

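Request:
move_arm --gripper '[59,59]' --travel '[[0.1,0.03,0],[0.1,0.03,0]]' --twist '[[0,0,0],[0,0,0]]'

```text
clock: 12.8
position: [0.564, 0.093, 0.0323]
tcp_rot: [-0.156, 0.98, 0.02, 0.123]
force: [-1.6, -0.5, -0.4]
opening: 0.0505
```

Request:
move_arm --gripper '[59,59]' --travel '[[0.1,0.03,0],[0,0,0]]' --twist '[[0,0,0],[0,0,0]]'

```text
clock: 12.97
position: [0.5654, 0.0934, 0.0323]
tcp_rot: [-0.156, 0.98, 0.02, 0.123]
force: [-0.5, -0.3, -0.0]
opening: 0.0501
```

Request:
move_arm --gripper '[59,59]' --travel '[[0.1,0.03,0],[0,0,0]]' --twist '[[0,0,0],[0,0,0]]'

```text
clock: 13.13
position: [0.5663, 0.0937, 0.0323]
tcp_rot: [-0.156, 0.98, 0.02, 0.123]
force: [-0.1, -0.6, 1.0]
opening: 0.0505
```

Request:
move_arm --gripper '[59,59]' --travel '[[0.1,0.03,0],[0,0,0]]' --twist '[[0,0,0],[0,0,0]]'

```text
clock: 13.3
position: [0.5673, 0.0939, 0.0324]
tcp_rot: [-0.156, 0.98, 0.02, 0.123]
force: [-1.4, -0.5, 0.7]
opening: 0.0502
```

Request:
move_arm --gripper '[59,59]' --travel '[[0.1,0.03,0],[0,0,0]]' --twist '[[0,0,0],[0,0,0]]'

```text
clock: 13.47
position: [0.5683, 0.0942, 0.0323]
tcp_rot: [-0.156, 0.98, 0.02, 0.123]
force: [-0.0, -0.3, 0.4]
opening: 0.0503
```

```bash
python3 - <<'E'
from h import *
grab('side','side8')
c=grab('top','top8')
s=robot.observe(); print(s['position'],s['force'],s['ft_torque'],s['clock'])
im=load('side8')['img']; a=cv2.resize(im[195:265,290:360],None,fx=7.5,fy=7.5); b=cv2.resize(c['img'][180:250,268:303],None,fx=7.5,fy=7.5)
cv2.imwrite('pics/v8.png',np.hstack([a,b])[:,:,::-1])
E
```

```text
[0.56825189 0.09425152 0.03232923] [-0.90443139  0.18890261  0.74897922] [-5.50416755e-02  1.88849873e-01  4.07231639e-05] 13.5667
```

View pics/v8.png

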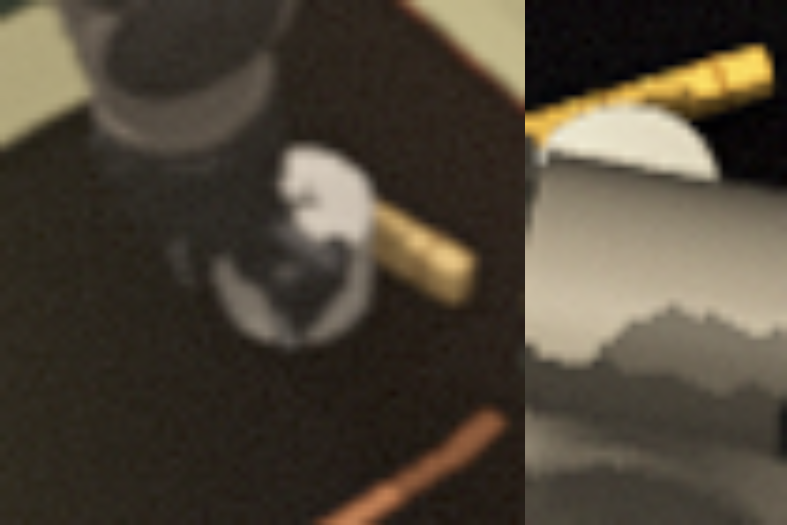

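```bash
cat > mj2.py <<'E'
from meas import *
from scipy.optimize import least_squares
def jar2(tag,box):
    c=load(tag); h=cv2.cvtColor(c['img'],cv2.COLOR_RGB2HSV).astype(int); H,S,V=h[...,0],h[...,1],h[...,2]
    j=roi((S<70)&(V>140),*box)
    F=[]
    for u in range(box[0],box[2]):   # topmost white pixel in each column
        vs=np.nonzero(j[:,u])[0]
        if len(vs)>1: F.append(plane(c,u,vs[0]-.5,.061)[:2])
    F=np.array(F); ctr=F.mean(0)-[.025,0]
    ctr=least_squares(lambda x:np.linalg.norm(F-x,axis=1)-.037,ctr,loss='soft_l1',f_scale=.001).x
    x=np.array([.951,.31]);y=np.array([-.31,.951]);m=np.array([.639,.1275])
    print(tag,ctr,len(F),np.std(np.linalg.norm(F-ctr,axis=1)),'rail coords mm',(ctr-m)@x*1000,(ctr-m)@y*1000)
E
python3 - <<'E'
from mj2 import *
jar2('top4',(279,220,302,245)); jar2('top6',(273,196,291,212)); jar2('top7',(272,192,292,206)); jar2('top8',(272,190,292,204))
E
```

```text
top4 [0.51196696 0.07466431] 23 0.0008044964578330428 rail coords mm -137.18748159493774 -10.866501415707598
top6 [0.58222771 0.09544857] 18 0.0008440211532285351 rail coords mm -63.92638696069218 -12.88149776726836
top7 [0.59490037 0.09984154] 20 0.0006621619064060754 rail coords mm -50.512867336199946 -12.632311505247317
top8 [0.60034988 0.10246235] 20 0.000789943209365019 rail coords mm -44.517932179765054 -11.829265095208754
```

Request:
move_arm --gripper '[59,59]' --travel '[[0.1,0.03,0],[0,0,0]]' --twist '[[0,0,0],[0,0,0]]'

```text
clock: 13.73
position: [0.5693, 0.0945, 0.0323]
tcp_rot: [-0.156, 0.98, 0.02, 0.123]
force: [-1.7, -0.8, -0.2]
opening: 0.0505
```

Request:
move_arm --gripper '[59,59]' --travel '[[0.1,0.03,0],[0,0,0]]' --twist '[[0,0,0],[0,0,0]]'

```text
clock: 13.9
position: [0.5702, 0.0949, 0.0323]
tcp_rot: [-0.156, 0.98, 0.02, 0.123]
force: [-1.0, -0.1, 0.3]
opening: 0.0506
```

```bash
python3 - <<'E'
from mj2 import *
grab('top','top9')
s=robot.observe(); print(s['position'],s['force'],s['ft_torque'],s['clock'])
jar2('top9',(272,188,292,204))
E
```

```text
[0.57015671 0.0948401  0.03230159] [-1.45768629 -0.12241387  0.08707931] [-0.08685234  0.27144815  0.04915708] 13.95
top9 [0.6023177  0.10208643] 20 0.0009986050886550196 rail coords mm -42.76307612359986 -12.796796310176196
```

Request:
move_arm --gripper '[59,59]' --travel '[[0.1,0.03,0],[0,0,0]]' --twist '[[0,0,0],[0,0,0]]'

```text
clock: 14.12
position: [0.5706, 0.0951, 0.0321]
tcp_rot: [-0.156, 0.98, 0.02, 0.123]
force: [-4.1, -1.5, 1.7]
opening: 0.0505
```

Request:
move_arm --gripper '[59,59]' --travel '[[0.1,0.03,0],[0,0,0]]' --twist '[[0,0,0],[0,0,0]]'

```text
clock: 14.28
position: [0.5708, 0.0952, 0.0319]
tcp_rot: [-0.156, 0.98, 0.02, 0.122]
force: [-7.2, -3.2, 3.1]
opening: 0.0497
```

```bash
python3 - <<'E'
from mj2 import *
grab('top','top10');grab('side','side10')
s=robot.observe(); print(s['position'],s['force'],s['ft_torque'],s['clock'])
jar2('top10',(272,188,292,204))
E
```

```text
[0.57080758 0.09518232 0.03192998] [-6.7306694  -3.70691711  4.00567537] [-0.49650171  1.05774013 -0.05894173] 14.3833
top10 [0.60250401 0.10207441] 20 0.0009014640069736638 rail coords mm -42.58961680958852 -12.86598111635684
```

The arm has stalled at about 7.5 N, and the jar measures about 42.6 mm from the rail's centre line, so it's touching. I'll back straight off slowly.

Request:
move_arm --gripper '[59,59,59,59,59,59,59,59,59,59,59,59,59,59,59,59]' --travel '[[-0.1,-0.03,0],[-0.1,-0.03,0],[-0.2,-0.06,0],[-0.4,-0.13,0],[-1,-0.33,0],[-1.5,-0.5,0],[-1.5,-0.5,0],[-1.5,-0.5,0.5],[0,0,2],[0,0,3],[0,0,3],[0,0,3],[-1,0,3],[-2,0,3],[-2,0,2],[0,0,0]]' --twist '[[0,0,0],[0,0,0],[0,0,0],[0,0,0],[0,0,0],[0,0,0],[0,0,0],[0,0,0],[0,0,0],[-0.0155,0.0476,0],[-0.0155,0.0476,0],[-0.0155,0.0476,0],[-0.0155,0.0476,0],[-0.0155,0.0476,0],[0,0,0],[0,0,0]]'

```text
clock: 15.72
position: [0.459, 0.0751, 0.2315]
tcp_rot: [-0.157, 0.988, -0.0, 0.003]
force: [0.6, -0.3, 0.3]
opening: 0.0501
```

```bash
python3 - <<'E'
from mj2 import *
grab('top','top11');grab('side','side11')
s=robot.observe(); print(s['position'],s['force'],s['clock'],s['q'])
jar2('top11',(271,188,295,210))
for t in('top','side'):
    c=load(t+'11')
    im=c['img'][140:300,215:440] if t=='top' else c['img'][180:340,255:445]
    cv2.imwrite(f'pics/{t}11c.png',cv2.resize(im,None,fx=3.5,fy=3.5,interpolation=cv2.INTER_CUBIC)[...,::-1])
E
python3 m3.py 11
```

```text
[0.45938152 0.07475715 0.22795303] [ 0.56362094  0.36648485 -0.78858297] 15.8167 [-3.79052338e-03  2.41882792e-01  1.69977328e+00  3.44243653e-04
  1.19697975e+00 -1.89025315e+00]
top11 [0.58714586 0.09273969] 24 0.0042613411332067435 rail coords mm -60.08897954495067 -16.9822688281273
top11 ring [ 0.6659974  -0.15709432] 0.07487552744661513 213
  bowl [ 0.66522561 -0.15579889] rms 0.0014888185210250487 57 bowl-ring mm [-0.77178766  1.29542858]
side11 ring [ 0.66741552 -0.158433  ] 0.07470714897994406 192
  bowl [ 0.66786309 -0.15755085] rms 0.0012557573190981255 46 bowl-ring mm [0.44756319 0.88214994]
```

View pics/top11c.png

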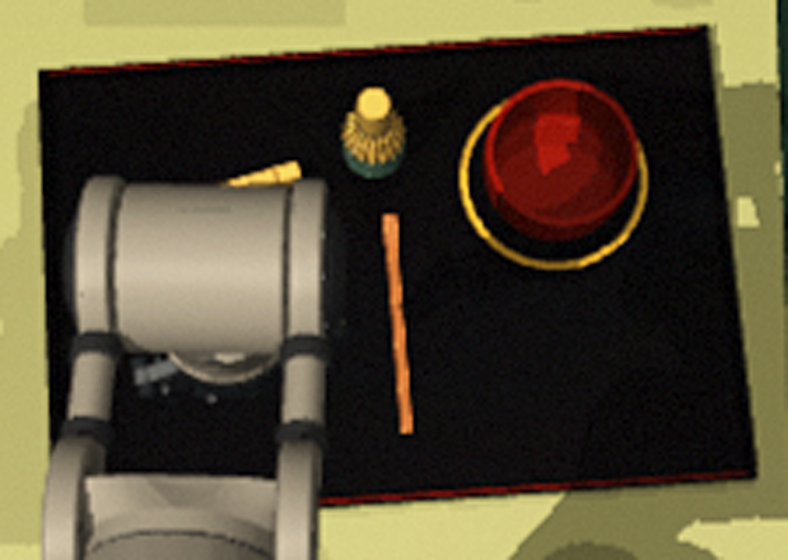

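View pics/side11c.png

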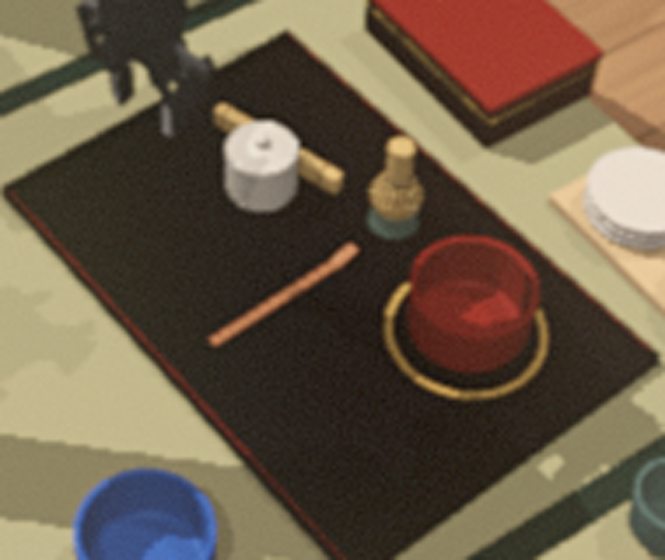

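The wrist hides the jar from the top camera, so I'll move aside and check.

Request:
move_arm --gripper '[59,59,59,59,59,59,59,59]' --travel '[[-1,-2.5,0],[-1,-3,0],[-1,-3,0],[-1,-3,0],[-1,-3,0],[0,-3,0],[0,-2,0],[0,0,0]]' --twist '[[0,0,0],[0,0,0],[0,0,0],[0,0,0],[0,0,0],[0,0,0],[0,0,0],[0,0,0]]'

```text
clock: 16.48
position: [0.4093, -0.1237, 0.2259]
tcp_rot: [-0.155, 0.988, -0.0, -0.001]
force: [0.2, 0.0, 0.1]
opening: 0.0504
```

```bash
python3 - <<'E'
from mj2 import *
grab('top','top12');grab('side','side12')
s=robot.observe(); print(s['position'],s['clock'])
jar2('top12',(271,188,295,210))
a=load('top10')['img'].astype(int);b=load('top12')['img'].astype(int); 
print('arc-region diff 10 vs 12',abs(a-b)[188:200,270:295].mean(), 'noise ref',abs(a-b)[170:190,310:335].mean())
c=load('top12'); cv2.imwrite('pics/t12c.png',cv2.resize(c['img'][140:300,215:440],None,fx=3.5,fy=3.5,interpolation=cv2.INTER_CUBIC)[...,::-1])
E
```

```text
[ 0.40893457 -0.12078972  0.22600349] 16.5833
top12 [0.60294891 0.10334305] 23 0.0007387305373605502 rail coords mm -41.77324495181195 -11.797417618032517
arc-region diff 10 vs 12 17.137777777777778 noise ref 2.5946666666666665
```

View pics/t12c.png

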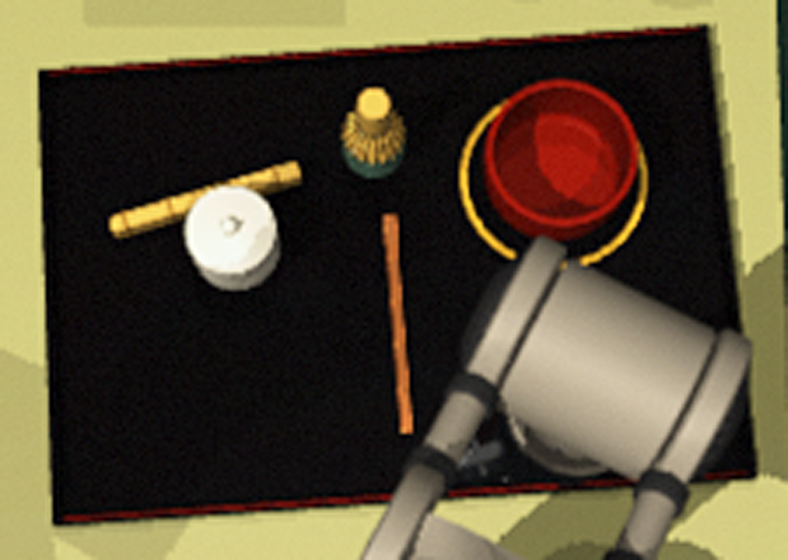

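```bash
python3 -c "
from station import robot
print(robot.job_done())"
```

```text
the job is handed in; nothing more can be done
None
```

I pushed the red bowl into the gold ring first, then the white jar against the robot-facing side of the rail, and handed the job in at about 16.6 s of the 51 s allowed.

- **Bowl:** both cameras put its centre within about 1.5 mm of the ring's centre, so its widest part clears the ring's inner edge by about 10 mm. This took two pushes, because the first left it about 6 mm off centre.
- **Jar:** while I was pushing, the arm stalled and the force rose to about 7.5 N, which showed the jar had met the rail. After backing off, the top camera put it 41.8 mm from the rail's centre line, where touching is 43 mm. That gap is within the 2 mm calibration error. It stands about 12 mm from the middle of the rail's length.
- **Everything else:** in the last pictures the whisk and scoop look unmoved. I judged that by eye and did not re-measure them. I didn't check the things around the tray as closely, but the arm stayed clear of them.
- **Checks that disagreed:**
  - One jar fit failed because the wrist hid the jar, so I moved the arm aside and measured again.
  - A before-and-after picture comparison at the jar differed (17 against a background of 2.6). I put that down to the arm and its shadow having moved. The position fit showed no sign of the jar leaving the rail.

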